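Load petri dishes into the spring dispenser columns by size

ROBOT

A 7-joint arm with a two-finger parallel gripper is mounted at the origin on the work surface; the furniture and walls round the work are solid. World frame = base frame: x ahead of the robot, y to its left, z up, the work surface at z = 0. Lengths are in m, angles in rad, forces in N, time in s.
With the tool pointing down it reaches from about 0.35 to 0.9 m from the base axis. Payload 8.1 kg.
Tool frame: the origin (TCP) lies at the very end of the fingers, on their centre line; the grasp point (between the pads) lies 19 mm behind it; x points along the fingers, y is the direction in which the jaws open and shut, and the axes are right-handed (so a half turn about x gives the same grasp; the last joint's range is limited). The gripper opens to 85 mm and grips with 20 to 120 N. Pads are 22 mm wide; open, the fingers measure 114 mm over their backs; the gripper's body (76 mm by 85 mm) begins 54 mm behind the grasp point. The pads swing forward as they close: fully open they stand 13 mm farther back than shut.
Start: joints at [-1.213, 0.434, 0.025, 1.573, -0.012, 1.134, -0.075], TCP at [0.278, 0.56, 0.231] pointing down, gripper open.
Joint ranges: [-2.62, 2.62], [-0.44, 2.09], [-1.27, 1.32], [0.08, 2.57], [-1.32, 4.46], [0.12, 2], [-2.74, 2.74]. Speed limits (rad/s): [2.22, 2.22, 3.01, 3.01, 3.14, 3.14, 3.14].

INTERFACE

Orientations are given as [roll, pitch, yaw] about the fixed x, y, z axes, in that order (R = Rz(yaw) Ry(pitch) Rx(roll)).
In Python, from rig import telemetry, cams, env gives the robot as it stands.
- The arm moves only by the tool carry_out, never from a script. Its argument "moves" is one flat list of numbers, 7 for each row, row after row: the shift along the world's x, y, z in mm, then the turn, a rotation vector about the world's x, y, z in degrees, then the finger opening in mm, from 0 to 85.4. In form: [x, y, z, rx, ry, rz, claw, x, y, z, rx, ry, rz, claw, ...]. A call has 1 to 12 rows; each row is the pose to reach, as a shift and turn from the pose commanded when the call began; what a row does not reach only later rows make up. A row lasts 1/10 s, in which the tool goes at most 50 mm and 8.59 degrees, less where a joint would pass 70% of its speed; a pose out of reach is approached as far as the arm can. A call with a gripper value outside its range is refused whole. The fingers move at their own pace and stop on an object; "force" is the grip in N (left out, the last holds). Time passes only in rows, so rows that repeat a pose let the fingers close. It gives the time, the measured TCP pose, the force and the opening at its end, in the units of the state.
- telemetry.get_obs(): the state, without advancing time (a new reading comes with each control period).
- cams.snapshot(name): name is "scene" or "top"; returns a dict with "frame" (420x560x3 uint8, blue, green, red), "range_z" (420x560 float32, m along the optical axis (not along the pixel's ray), 0 where there is no reading), "K" (3x3 intrinsics, pixels), "eye" and "orientation" of the camera in the world. Camera axes: x right, y up, looking along -z (the intrinsics and any distortion apply to the point x, -y, -z); pixel columns grow to the right and rows downward; lengths in m; the calibration is good to about 2 mm. A picture is of the moment at which its call begins.
- env.finish_job(): hands the job in, once; it reports no verdict.
The state is a dict: "clock": time; "q": joint angles; "qvel": joint speeds; "joint_torque": joint torques, N m; "tcp_pos": TCP position; "ee_rot": TCP orientation; "ft_force": force on the tool from outside, world axes, zero at the start; "ft_torque": the same for the moment, N m; "opening": opening from 0.0 (shut) to 1.0 (fully open).
Only numpy, scipy, OpenCV 4.12 (cv2) and the standard library are available. Lean on these libraries where they do the work, as an engineer would, in place of code of your own. Each camera call takes 0.05 s, during which the arm holds its last target.

TASK

Load the four covered petri dishes lying about the bench into the two spring-loaded dispenser columns, sorted by size: the two larger dishes one on the other in the wide column, the two small ones in the narrow column. Press each dish down until the catches snap in over it and it stays down when you let go. Keep the dishes right way up and leave the two bottle caps where they lie.

Things in the scene. Friction and masses are not known exactly. Their poses are not given: they have to be found in the camera images.
- wide_column: aluminium dish column (the wider of the two) fixed on a grey 111 x 91 mm base; origin: centre of its underside, on the bore axis. 65 mm bore for 61 mm dishes; mouth flared to 88 mm, top at z = 87 mm. Walls and black catch housings at +x and -x, to 59 mm from the axis. +y and -y sides are open slots 38 mm wide from z = 33 mm up, for fingers that close along the column's y to go down in with a dish
- narrow_column: aluminium dish column (the narrower of the two) fixed on a grey 89 x 69 mm base; origin: centre of its underside, on the bore axis. 43 mm bore for 40 mm dishes; mouth flared to 66 mm, top at z = 87 mm. Walls and black catch housings at +x and -x, to 48 mm from the axis. +y and -y sides are open slots 29 mm wide from z = 33 mm up, for fingers that close along the column's y to go down in with a dish
- wide_catches (a point): point in the wide column, on its axis at the catches' undersides (z = 56 mm). Two sprung steel catches from +x, -x reach to 26 mm from the axis, sloped on top: a dish pressed down spreads them; top 1-3 mm below here, both snap over it. Sprung 48 mm grey plate inside: top at z = 64 mm when empty, 3 N + 0.12 N/mm, 43 mm travel; whole push under 12 N. 2nd dish pushes 1st down. Unlatched, a dish rises; press its top with closed fingers
- narrow_catches (a point): point in the narrow column, on its axis at the catches' undersides (z = 56 mm). Two sprung steel catches from +x, -x reach to 16 mm from the axis, sloped on top: a dish pressed down spreads them; top 1-3 mm below here, both snap over it. Sprung 28 mm grey plate inside: top at z = 64 mm when empty, 3 N + 0.12 N/mm, 37 mm travel; whole push under 12 N. 2nd dish pushes 1st down. Unlatched, a dish rises; press its top with closed fingers
- wide_dish_a: covered clear petri dish, the larger size: 61 mm diameter, 16 mm tall, 22 g, pale filling. Origin: centre of its underside, z up; round, its yaw does not matter. Lies loose on the bench, right way up
- wide_dish_b: covered clear petri dish, the larger size: 61 mm diameter, 16 mm tall, 22 g, pale filling. Origin: centre of its underside, z up; round, its yaw does not matter. Lies loose on the bench, right way up
- small_dish_a: covered clear petri dish, the small size: 40 mm diameter, 13 mm tall, 16 g, pale filling. Origin: centre of its underside, z up; round, its yaw does not matter. Lies loose on the bench, right way up
- small_dish_b: covered clear petri dish, the small size: 40 mm diameter, 13 mm tall, 16 g, pale filling. Origin: centre of its underside, z up; round, its yaw does not matter. Lies loose on the bench, right way up
- ribbed_cap: flat round teal bottle cap with ribbed edge, 46 mm diameter, 12 mm tall, lying loose on the bench; not to be moved. Origin: centre of its underside, z up
- tall_cap: round orange bottle cap with ribbed edge, 52 mm diameter, 20 mm tall, lying loose on the bench; not to be moved. Origin: centre of its underside, z up
Mind the look-alikes: they are no part of the job. What is shaped like the small_dish_b but purple or red is not meant. What is shaped like the wide_dish_b but pink or purple is not meant.

How it is judged:
By the outcome, as a careful person would: the job done as asked, in the order asked, and still so for the second after the job is handed in, with the robot touching nothing.
It also fails if it takes over 120 s, if anything falls off the work surface, if the arm or the gripper's body presses on something with over 40 N, if the wrist force passes 120 N, or if a joint passes its speed limit or range.

## Working session

There is one attempt and no reset: what is moved stays moved. The work goes in short steps, Python scripts to look and compute and a tool call to move; the robot and the scene stay as the last step left them, time stands still between calls to the robot, and variables do not carry over. Pictures are saved under pics/ and viewed, and the job is handed in when it is done.

Besides the shell and the picture viewer there is one more tool, called after "Emit:" as name(argument=value, ...), one argument or row to a line, values as JSON. carry_out: Moves the arm, as the interface text tells. Its arguments: {"type":"object","properties":{"moves":{"type":"array","items":{"type":"number"}},"force":{"type":"number"}},"required":["moves"]}

```bash
mkdir -p pics; ls
cat > h.py <<'E'
import numpy as np, cv2
from rig import telemetry, cams, env
from scipy.spatial.transform import Rotation as R
def rot(o):
    o=np.array(o,float)
    if o.shape==(3,3): return o
    if o.size==3: return R.from_euler('xyz',o).as_matrix()
    return None
def snap(n):
    s=cams.snapshot(n); s['R']=rot(s['orientation']); return s
def ray(s,u,v):
    K=s['K']; d=np.array([(u-K[0,2])/K[0,0],-(v-K[1,2])/K[1,1],-1.]); return s['R']@d
def onplane(s,u,v,z):
    d=ray(s,u,v); e=np.array(s['eye']); return e+d*(z-e[2])/d[2]
def cloud(s):
    K=s['K']; h,w=s['range_z'].shape; u,v=np.meshgrid(np.arange(w),np.arange(h)); z=s['range_z']
    P=np.stack([(u-K[0,2])/K[0,0]*z,-(v-K[1,2])/K[1,1]*z,-z],-1)
    return P@s['R'].T+np.array(s['eye'])
def proj(s,p):
    c=s['R'].T@(np.array(p)-np.array(s['eye'])); K=s['K']
    return K[0,0]*c[0]/-c[2]+K[0,2], K[1,1]*-c[1]/-c[2]+K[1,2]
E
python3 - <<'E'
from h import *
o=telemetry.get_obs(); print(o)
for n in('top','scene'):
    s=snap(n); print(n,{k:s[k] for k in s if k not in('frame','range_z')}); cv2.imwrite(f'pics/{n}0.png',s['frame'])
    np.savez(f'{n}0.npz',**{k:s[k] for k in s})
E
```

```text
pics
{'clock': 0.0, 'q': array([-1.21260125,  0.43525746,  0.02498449,  1.57410034, -0.0116164 ,
        1.13400194, -0.07508772]), 'qvel': array([-0.00051975, -0.00113457, -0.00079832, -0.00077007, -0.0011359 ,
        0.00062475,  0.00126164]), 'joint_torque': array([ 2.23843949e-04, -6.70468068e+01,  1.02515493e+00, -3.16208625e+01,
        1.54922175e-02,  1.28167411e-02, -1.28755562e-05]), 'tcp_pos': array([0.27773827, 0.55932894, 0.23050343]), 'ee_rot': array([-1.48589198,  1.5691745 , -1.946762  ]), 'ft_force': array([-0.18727361,  0.41768337, -0.5908389 ]), 'ft_torque': array([ 0.00838752, -0.05465805,  0.00607967]), 'opening': 0.9985584456393999}
top {'K': array([[470.47874162,   0.        , 289.79922266],
       [  0.        , 470.47874162, 206.48834378],
       [  0.        ,   0.        ,   1.        ]]), 'eye': array([0.37703241, 0.00489626, 1.17366962]), 'orientation': array([ 0.1435436 ,  0.00900459, -1.59298627]), 'R': array([[-0.02218722,  0.98944306, -0.14321368],
       [-0.99971328, -0.02324771, -0.00573563],
       [-0.00900447,  0.14304536,  0.98967517]])}
scene {'K': array([[411.03926327,   0.        , 278.37434791],
       [  0.        , 411.03926327, 205.62019034],
       [  0.        ,   0.        ,   1.        ]]), 'eye': array([ 0.12216463, -0.52857523,  0.70843662]), 'orientation': array([ 0.825084  ,  0.00943211, -0.6097943 ]), 'R': array([[ 0.81972938,  0.39425342, -0.41546118],
       [-0.57267337,  0.55223914, -0.60586892],
       [-0.00943197,  0.7345721 ,  0.67846508]])}
```

View pics/top0.png

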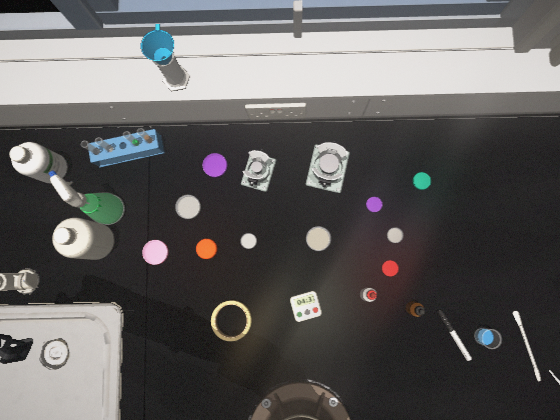

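View pics/scene0.png

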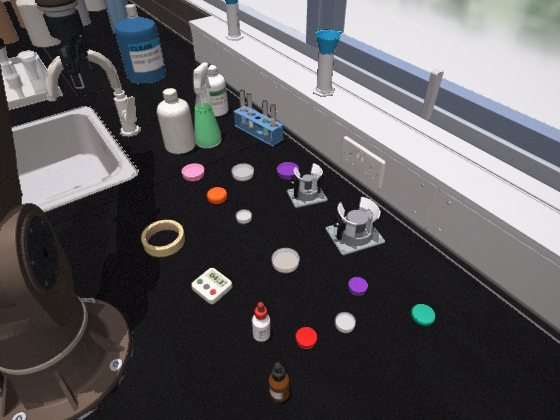

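Top view. For the wide dishes there are pale discs at (188,207) and (318,238); the look-alikes are pink (155,252) and purple (215,165). For the small dishes there are pale discs at (249,241) and (395,236); the look-alikes are purple (374,204) and red (390,268). The caps are orange (206,249) and teal (422,181), and the columns are narrow (259,168) and wide (328,165). I choose the four pale discs and will check them in a crop.

Run:
```python
from h import *
s=snap('top'); f=s['frame']
crop=f[120:290,130:440]; cv2.imwrite('pics/crop1.png',cv2.resize(crop,None,fx=2.5,fy=2.5,interpolation=cv2.INTER_CUBIC))
P=cloud(s)
hsv=cv2.cvtColor(f,cv2.COLOR_BGR2HSV)
m=((hsv[...,2]>90)).astype(np.uint8)*255
m[:122]=0; m[285:]=0
cs,_=cv2.findContours(m,cv2.RETR_EXTERNAL,cv2.CHAIN_APPROX_NONE)
for c in cs:
    if cv2.contourArea(c)<100: continue
    (u,v),r=cv2.minEnclosingCircle(c); M=cv2.moments(c); cu,cv_=M['m10']/M['m00'],M['m01']/M['m00']
    if u<140: continue
    mm=np.zeros_like(m); cv2.drawContours(mm,[c],-1,255,-1); mm=cv2.erode(mm,np.ones((3,3)))
    z=np.median(P[mm>0][:,2]); pts=P[(mm>0)]
    print((round(cu),round(cv_)),'r%.1f'%r,'z %.4f'%z,'pos',onplane(s,cu,cv_,z).round(4), f[round(cv_),round(cu)],'diam %.4f'%(2*np.sqrt(cv2.contourArea(c)/np.pi)*np.linalg.norm(ray(s,cu,cv_))*0+2*np.sqrt(cv2.contourArea(c)/np.pi)/470*s['range_z'][round(cv_),round(cu)]))
```

```text
(390, 268) r8.7 z 0.0121 pos [ 0.3879 -0.2295  0.0121] [ 72  75 227] diam 0.0394
(155, 252) r13.2 z 0.0151 pos [0.4399 0.3466 0.0151] [225 201 240] diam 0.0612
(206, 248) r10.8 z 0.0194 pos [0.445  0.2195 0.0194] [ 65 131 242] diam 0.0497
(248, 240) r8.2 z 0.0120 pos [0.4628 0.1164 0.012 ] [212 219 223] diam 0.0379
(395, 235) r8.3 z 0.0123 pos [ 0.4684 -0.2457  0.0123] [187 195 204] diam 0.0379
(318, 238) r12.6 z 0.0153 pos [ 0.4644 -0.0561  0.0153] [181 200 209] diam 0.0598
(374, 204) r8.2 z 0.0127 pos [ 0.5464 -0.1981  0.0127] [207 100 174] diam 0.0384
(187, 206) r12.6 z 0.0152 pos [0.5508 0.2669 0.0152] [194 202 209] diam 0.0596
(422, 180) r9.2 z 0.0116 pos [ 0.6034 -0.3203  0.0116] [157 194  60] diam 0.0432
(214, 165) r12.4 z 0.0152 pos [0.6561 0.1999 0.0152] [212  97 178] diam 0.0599
(258, 170) r21.5 z 0.0341 pos [0.6342 0.0882 0.0341] [208 210 215] diam 0.0842
(328, 167) r27.1 z 0.0596 pos [ 0.6336 -0.0823  0.0596] [202 205 210] diam 0.1084
```

View pics/crop1.png

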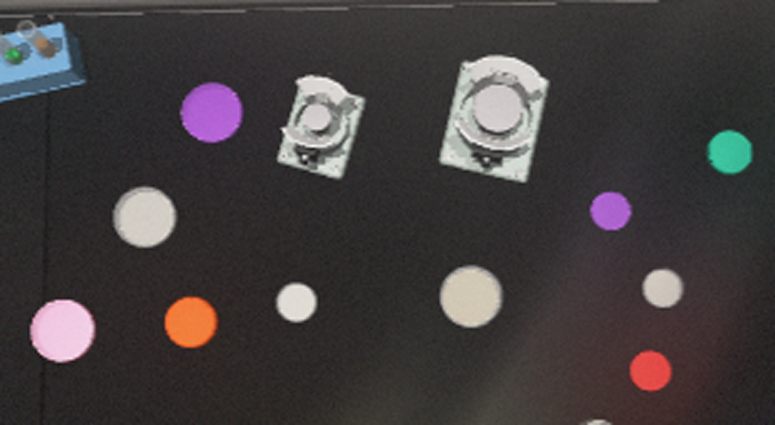

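The crop confirms the four pale discs. Next I measure the column poses.

Run:
```python
from h import *
for n in('top','scene'):
    s=snap(n); P=cloud(s)
    print(n)
    for name,c in(('wide',(.634,-.082)),('narrow',(.634,.088))):
        d=np.hypot(P[...,0]-c[0],P[...,1]-c[1]); near=(d<.085)&(s['range_z']>0)
        print(name,np.histogram(P[near][:,2],bins=np.arange(0,.1,.004)))
        # base
        allm=near&(P[...,2]>.004)&(P[...,2]<.1)
        b=near&(P[...,2]>.004)&(P[...,2]<.03)
        if n=='top':
            r=cv2.minAreaRect(P[b][:,:2].astype(np.float32)*1000); print(' base rect',r,b.sum())
        pl=near&(abs(P[...,2]-.064)<.003)&(d<.03)
        print(' plate',P[pl].mean(0),pl.sum())
        t=near&(P[...,2]>.084)
        p=P[t][:,:2]; A=np.c_[2*p,np.ones(len(p))]; x=np.linalg.lstsq(A,(p**2).sum(1),rcond=None)[0]; print(' top',x[:2],np.sqrt(x[2]+x[0]**2+x[1]**2),len(p),P[t][:,2].max())
```

```text
top
wide (array([650, 248, 386,  73,  13,  12,  13,  36,  33,  11,  13,  11,  14,
        13,  51, 218, 142, 103,  81,  64,  79,  56,   7,   0]), array([0.   , 0.004, 0.008, 0.012, 0.016, 0.02 , 0.024, 0.028, 0.032,
       0.036, 0.04 , 0.044, 0.048, 0.052, 0.056, 0.06 , 0.064, 0.068,
       0.072, 0.076, 0.08 , 0.084, 0.088, 0.092, 0.096]))
 base rect ((637.9232788085938, -83.91580200195312), (144.5736083984375, 160.38937377929688), 28.644819259643555) 761
 plate [ 0.63993002 -0.08404884  0.06351761] 250
 top [ 0.64171148 -0.08446768] 0.04401788124771649 63 0.09036792888940615
narrow (array([836, 191, 252,  60,  13,  12,   7,  26,  33,  11,   4,   3,   9,
         6,  29,  93,  63,  34,  72,  44,  56,  34,   1,   0]), array([0.   , 0.004, 0.008, 0.012, 0.016, 0.02 , 0.024, 0.028, 0.032,
       0.036, 0.04 , 0.044, 0.048, 0.052, 0.056, 0.06 , 0.064, 0.068,
       0.072, 0.076, 0.08 , 0.084, 0.088, 0.092, 0.096]))
 base rect ((633.1016845703125, 86.3729248046875), (158.47738647460938, 159.63031005859375), 24.99961280822754) 542
 plate [0.63778432 0.09119361 0.06374472] 117
 top [0.637
[... 287 characters left out ...]
36, 0.04 , 0.044, 0.048, 0.052, 0.056, 0.06 , 0.064, 0.068,
       0.072, 0.076, 0.08 , 0.084, 0.088, 0.092, 0.096]))
 plate [ 0.63870374 -0.08500146  0.06400301] 258
 top [ 0.63947885 -0.08593757] 0.04430794903427237 66 0.08847523279571046
narrow (array([681,  73, 245,  62,  36,  38,  37,  38,  54,  32,  26,  29,  30,
        35,  50,  77,  71,  40,  49,  25,  38,  32,   0,   0]), array([0.   , 0.004, 0.008, 0.012, 0.016, 0.02 , 0.024, 0.028, 0.032,
       0.036, 0.04 , 0.044, 0.048, 0.052, 0.056, 0.06 , 0.064, 0.068,
       0.072, 0.076, 0.08 , 0.084, 0.088, 0.092, 0.096]))
 plate [0.63742701 0.0886921  0.06394708] 104
 top [0.63527924 0.08989878] 0.03342876984189414 32 0.08785246102157807
```

Run:
```python
from h import *
s=snap('top'); P=cloud(s)
f=s['frame']; hsv=cv2.cvtColor(f,cv2.COLOR_BGR2HSV)
for V in(80,100,120):
  for name,c in(('wide',(.64,-.085)),('narrow',(.637,.0905))):
    d=np.hypot(P[...,0]-c[0],P[...,1]-c[1])
    m=((hsv[...,2]>V)&(P[...,2]<.03)&(d<.085)).astype(np.uint8)
    v,u=np.nonzero(m); 
    n,l=cv2.connectedComponents(m); 
    big=[i for i in range(1,n) if (l==i).sum()>15]
    v,u=np.nonzero(np.isin(l,big))
    q=np.array([onplane(s,a,b,.010)[:2]*1000 for a,b in zip(u,v)],np.float32)
    print(V,name,cv2.minAreaRect(q),len(q))
s=np.load('top0.npz')
```

```text
80 wide ((645.7954711914062, -86.08338928222656), (92.06103515625, 119.81726837158203), 75.54446411132812) 746
80 narrow ((639.95068359375, 89.07160949707031), (70.50006103515625, 95.0126724243164), 72.5121078491211) 495
100 wide ((645.8607177734375, -86.51823425292969), (91.65479278564453, 119.24951934814453), 75.81185150146484) 701
100 narrow ((640.0038452148438, 89.19950866699219), (69.7084732055664, 95.0780029296875), 71.68795013427734) 451
120 wide ((641.3670654296875, -84.51907348632812), (89.60594177246094, 109.33364868164062), 75.55530548095703) 629
120 narrow ((640.363037109375, 89.3078384399414), (67.70297241210938, 94.3520278930664), 72.63500213623047) 397
```

Run:
```python
from h import *
s=snap('top'); f=s['frame']
big=cv2.resize(f[135:200,235:355],None,fx=6.5,fy=6.5,interpolation=cv2.INTER_CUBIC)
for c,yw,L,W,r in(((.6398,-.0847),-12.5,.111,.091,.044),((.6372,.0902),-14.5,.089,.069,.033)):
    a=np.radians(yw); Rm=np.array([[np.cos(a),-np.sin(a)],[np.sin(a),np.cos(a)]])
    def pix(p,z):
        u,v=proj(s,[*p,z]); return int((u-235+.5)*6.5-.5),int((v-135+.5)*6.5-.5)
    q=[pix(np.array(c)+Rm@np.array([i*L/2,j*W/2]),.010) for i,j in((1,1),(1,-1),(-1,-1),(-1,1))]
    cv2.polylines(big,[np.array(q)],True,(0,0,255),1)
    q=[pix(np.array(c)+r*np.array([np.cos(t),np.sin(t)]),.087) for t in np.linspace(0,6.28,60)]
    cv2.polylines(big,[np.array(q)],True,(255,0,0),1)
    w=.019 if r>.04 else .0145
    for i in(1,-1):
      for j in (1,-1):
        cv2.circle(big,pix(np.array(c)+Rm@np.array([i*w,j*np.sqrt(r*r-w*w)]),.087),4,(0,255,0),-1)
cv2.imwrite('pics/ov1.png',big)
```

```text
(no output)
```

View pics/ov1.png

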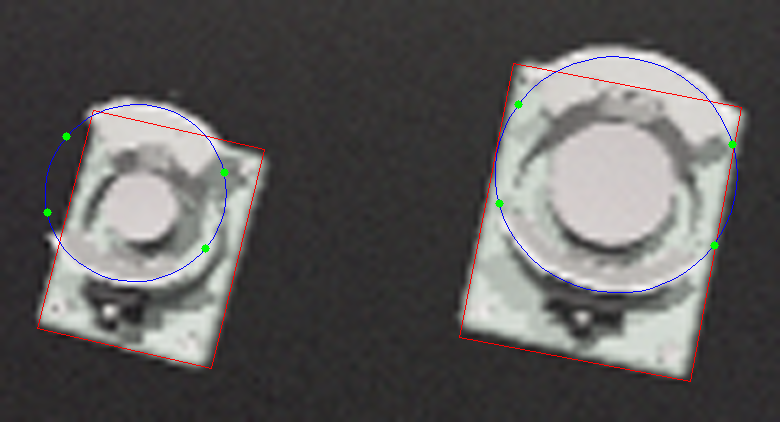

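```bash
cat >> h.py <<'E'
def st():
    o=telemetry.get_obs(); M=R.from_euler('xyz',o['ee_rot']).as_matrix()
    y=M[:,1]; yw=np.degrees(np.arctan2(-y[0],y[1])); 
    print('t %.1f'%o['clock'],'tcp mm',(o['tcp_pos']*1000).round(1),'x',M[:,0].round(3),'jaw yaw %.2f'%yw,'F',o['ft_force'].round(2),'op',round(o['opening'],3),'q',o['q'].round(2)); return o
E
python3 - <<'E'
from h import *
st()
s=snap('scene'); f=s['frame']
for c in((193,172),(217,195),(243,171),(244,216),(286,260),(345,322)):
    hsv=cv2.cvtColor(f,cv2.COLOR_BGR2HSV)
    m=(hsv[...,2]>90).astype(np.uint8); n,l=cv2.connectedComponents(m); q=(l==l[c[1],c[0]])
    P=cloud(s); p=P[q]; p=p[(p[:,2]>np.median(p[:,2])-.002)&(p[:,2]<.03)]; 
    print(c,p.mean(0).round(4),np.ptp(p,axis=0).round(3))
s=snap('top'); P=cloud(s)
for v in (100,110,118,122,126,130): print(v,P[v,330].round(3))
E
```

```text
t 0.3 tcp mm [277.9 559.7 231.1] x [-0. -0. -1.] jaw yaw -26.40 F [-0.15 -0.43  0.18] op 1.0 q [-1.21  0.43  0.02  1.57 -0.01  1.13 -0.08]
(193, 172) [0.4372 0.3445 0.0159] [0.059 0.064 0.006]
(217, 195) [0.4422 0.2176 0.0198] [0.046 0.05  0.006]
(243, 171) [0.5482 0.2654 0.0159] [0.059 0.063 0.006]
(244, 216) [0.46  0.115 0.013] [0.038 0.04  0.005]
(286, 260) [ 0.4613 -0.0574  0.0161] [0.06  0.061 0.006]
(345, 322) [ 0.4662 -0.2473  0.0133] [0.039 0.039 0.005]
100 [ 0.773 -0.087  0.134]
110 [ 0.773 -0.092  0.067]
118 [ 0.769 -0.096  0.021]
122 [ 0.766 -0.097 -0.002]
126 [ 0.754 -0.097  0.003]
130 [ 0.744 -0.096 -0.001]
```

Emit:
carry_out(
  moves=[20, -45, 0, 0, 0, 0, 85, 45, -90, 0, 0, 0, 3, 85, 65, -135, 0, 0, 0, 6, 85, 90, -180, 0, 0, 0, 8, 85, 120, -220, 0, 0, 0, 10, 85, 155, -250, 0, 0, 0, 12, 85, 195, -270, 0, 0, 0, 13.9, 85, 235, -285, -20, 0, 0, 13.9, 85, 271.6, -293.7, -50, 0, 0, 13.9, 85, 271.6, -293.7, -100, 0, 0, 13.9, 85, 271.6, -293.7, -140, 0, 0, 13.9, 85, 271.6, -293.7, -140, 0, 0, 13.9, 85],
  force=40,
)

```text
clock: 1.65
tcp_pos: [0.5461, 0.2641, 0.0861]
ee_rot: [-2.399, 1.561, -2.618]
ft_force: [-0.8, -1.7, 0.5]
opening: 0.994
```

Run:
```python
from h import *
st()
s=snap('scene'); cv2.imwrite('pics/s1.png',cv2.resize(s['frame'][60:300,100:400],None,fx=2.5,fy=2.5))
```

```text
t 1.6 tcp mm [546.1 264.1  86.1] x [-0.009 -0.005 -1.   ] jaw yaw -12.52 F [-0.83 -1.74  0.5 ] op 0.994 q [-0.61  0.56  0.1   1.77 -0.07  0.82  0.88]
```

View pics/s1.png

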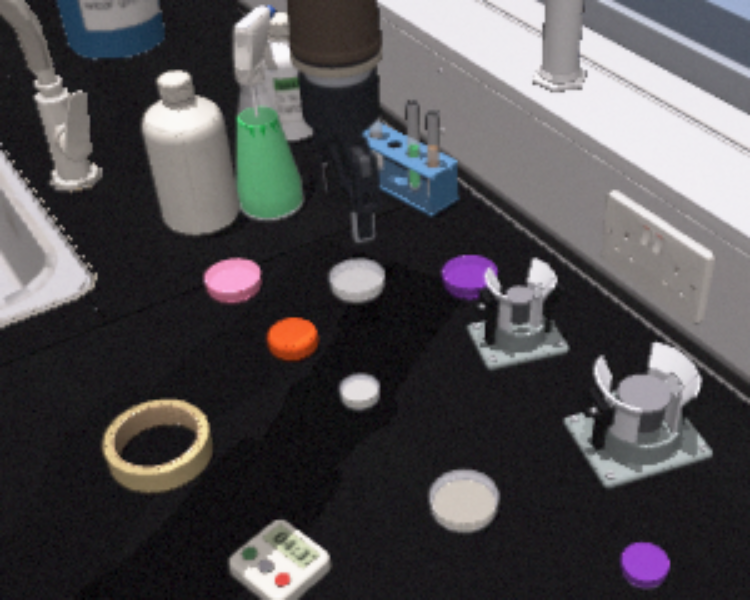

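Emit:
carry_out(
  moves=[0, 0, -40, 0, 0, 0, 85, 0, 0, -70, 0, 0, 0, 85, 0, 0, -87, 0, 0, 0, 85, 0, 0, -87, 0, 0, 0, 85, 0, 0, -87, 0, 0, 0, 85],
)

```text
clock: 2.2
tcp_pos: [0.551, 0.2671, 0.0068]
ee_rot: [0.749, 1.568, 0.531]
ft_force: [0.3, -0.7, 0.5]
opening: 0.994
```

Run:
```python
from h import *
st()
s=snap('scene'); cv2.imwrite('pics/s2.png',cv2.resize(s['frame'][110:210,190:310],None,fx=6,fy=6,interpolation=cv2.INTER_CUBIC))
```

```text
t 2.2 tcp mm [551.  267.1   6.8] x [ 0.003  0.002 -1.   ] jaw yaw -12.49 F [ 0.3  -0.75  0.47] op 0.994 q [-0.59  0.67  0.08  1.82 -0.08  0.66  0.89]
```

View pics/s2.png

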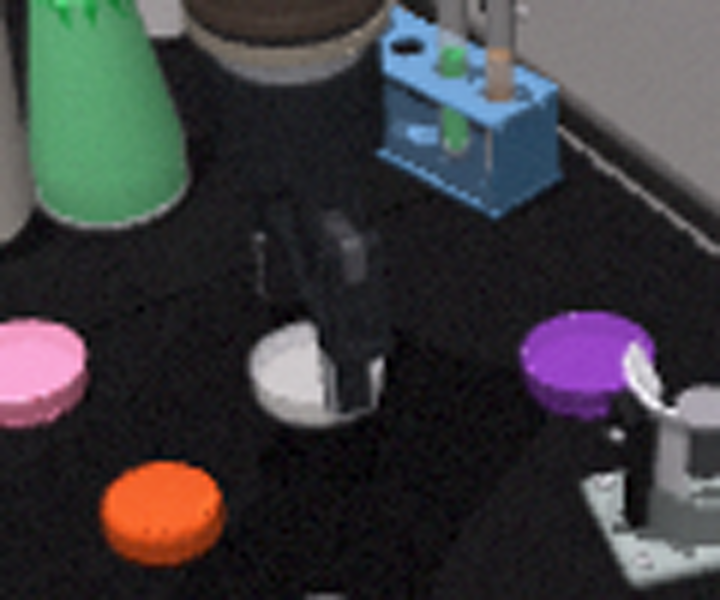

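Emit:
carry_out(
  moves=[0, 0, -3, 0, 0, 0, 66, 0, 0, -3, 0, 0, 0, 66, 0, 0, -3, 0, 0, 0, 66, 0, 0, -3, 0, 0, 0, 50, 0, 0, -3, 0, 0, 0, 50, 0, 0, -3, 0, 0, 0, 50, 0, 0, -3, 0, 0, 0, 50, 0, 0, -3, 0, 0, 0, 50],
)

```text
clock: 3.05
tcp_pos: [0.5498, 0.2663, 0.0017]
ee_rot: [0.869, 1.57, 0.651]
ft_force: [-1.4, -0.8, 6.0]
opening: 0.697
```

Run:
```python
from h import *
st()
s=snap('scene'); cv2.imwrite('pics/s3.png',cv2.resize(s['frame'][110:210,190:310],None,fx=6,fy=6,interpolation=cv2.INTER_CUBIC))
```

```text
t 3.0 tcp mm [549.8 266.3   1.7] x [ 0.  0. -1.] jaw yaw -12.51 F [-1.42 -0.82  6.  ] op 0.697 q [-0.59  0.68  0.08  1.82 -0.08  0.65  0.89]
```

View pics/s3.png

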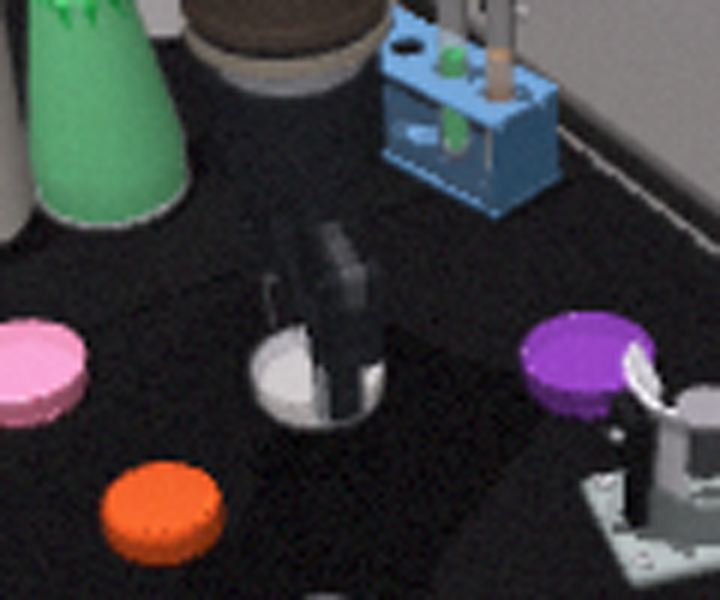

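Emit:
carry_out(
  moves=[0, 0, 30, 0, 0, 0, 50, 0, 0, 75, 0, 0, 0, 50, 0, 0, 120, 0, 0, 0, 50, 0, 0, 140, 0, 0, 0, 50, 0, 0, 140, 0, 0, 0, 50],
)

```text
clock: 3.6
tcp_pos: [0.5514, 0.267, 0.1449]
ee_rot: [0.761, 1.565, 0.542]
ft_force: [-0.5, 0.6, -0.2]
opening: 0.694
```

Run:
```python
from h import *
st()
s=snap('scene'); cv2.imwrite('pics/s4.png',cv2.resize(s['frame'][70:210,190:330],None,fx=5,fy=5,interpolation=cv2.INTER_CUBIC)[:600])
s=snap('top'); cv2.imwrite('pics/t4.png',cv2.resize(s['frame'][150:270,130:280],None,fx=5,fy=5,interpolation=cv2.INTER_CUBIC))
```

```text
t 3.6 tcp mm [551.4 267.  144.9] x [ 0.005  0.003 -1.   ] jaw yaw -12.52 F [-0.54  0.57 -0.2 ] op 0.694 q [-0.61  0.49  0.11  1.72 -0.06  0.93  0.87]
```

View pics/s4.png

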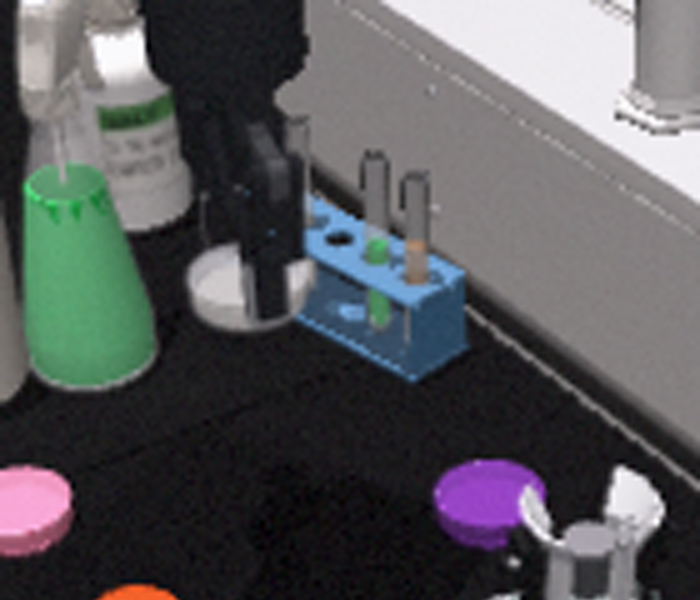

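View pics/t4.png

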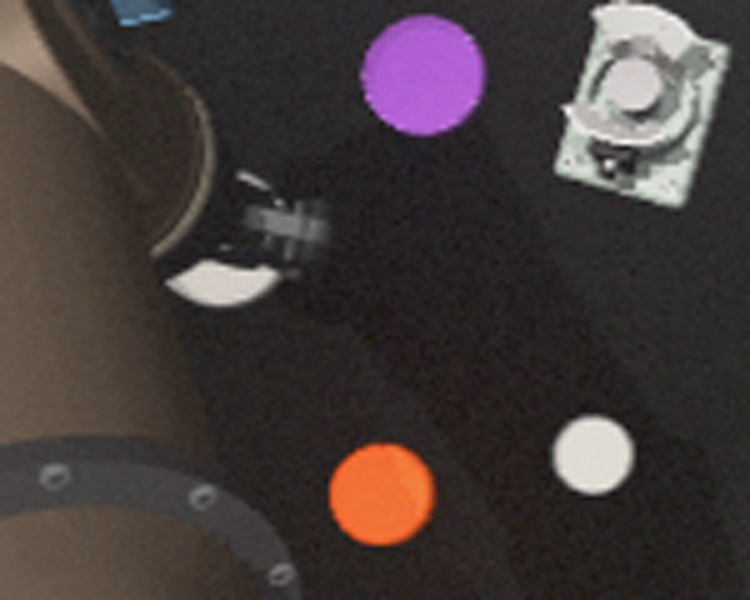

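The dish is held level, with its centre about at the TCP. Next I move over the wide column.

Emit:
carry_out(
  moves=[10, -40, 0, 0, 0, 0, 50, 20, -85, 0, 0, 0, 0, 50, 32, -130, 0, 0, 0, 0, 50, 44, -175, 0, 0, 0, 0, 50, 56, -220, 0, 0, 0, 0, 50, 68, -265, 0, 0, 0, 0, 50, 80, -310, 0, 0, 0, 0, 50, 88, -340, 0, 0, 0, 0, 50, 90.5, -351, 0, 0, 0, 0, 50, 90.5, -351, 0, 0, 0, 0, 50, 90.5, -351, 0, 0, 0, 0, 50, 90.5, -351, 0, 0, 0, 0, 50],
)

```text
clock: 4.9
tcp_pos: [0.6396, -0.0822, 0.1407]
ee_rot: [2.471, 1.569, 2.255]
ft_force: [0.2, 0.4, -0.7]
opening: 0.693
```

Run:
```python
from h import *
st()
s=snap('scene'); cv2.imwrite('pics/s5.png',cv2.resize(s['frame'][120:280,270:430],None,fx=3.7,fy=3.7,interpolation=cv2.INTER_CUBIC))
s=snap('top'); cv2.imwrite('pics/t5.png',cv2.resize(s['frame'][120:240,250:400],None,fx=5,fy=5,interpolation=cv2.INTER_CUBIC))
```

```text
t 4.9 tcp mm [639.6 -82.2 140.7] x [-0.001  0.001 -1.   ] jaw yaw -12.34 F [ 0.2   0.38 -0.72] op 0.693 q [-0.05  0.55  0.15  1.63 -0.1   0.97  1.48]
```

View pics/s5.png

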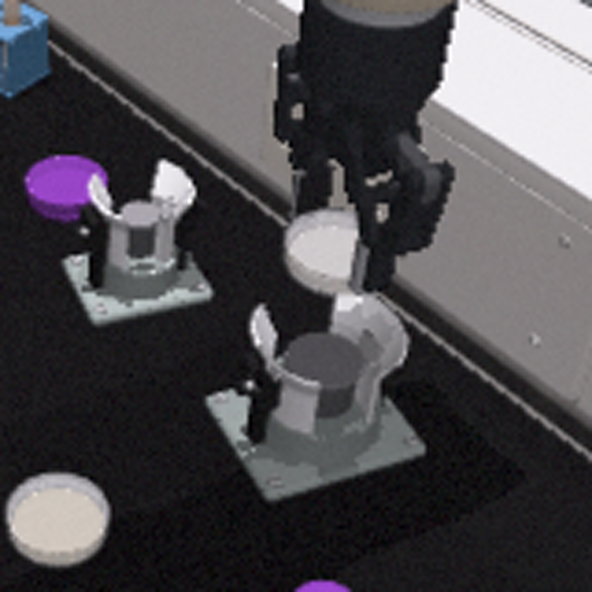

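View pics/t5.png

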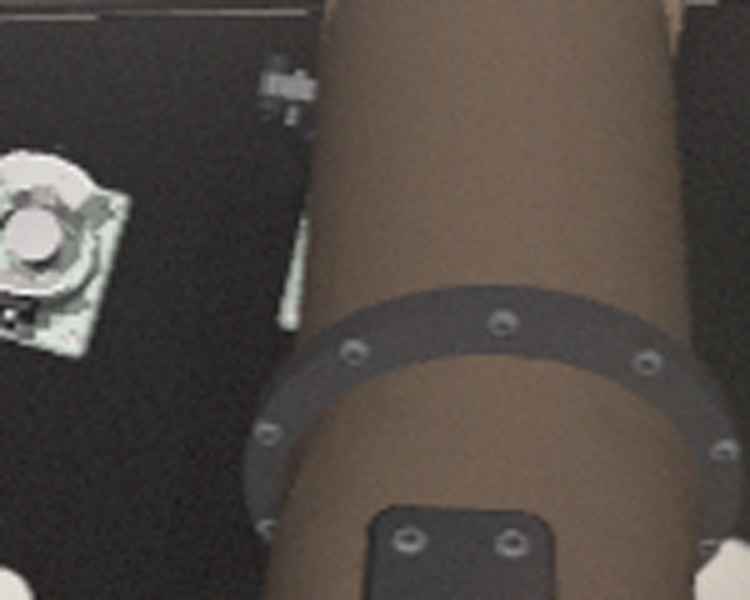

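Run:
```python
from h import *
st()
s=snap('scene');P=cloud(s); f=s['frame']; hsv=cv2.cvtColor(f,cv2.COLOR_BGR2HSV)
d=np.hypot(P[...,0]-.64,P[...,1]+.085)
m=(d<.045)&(P[...,2]>.13)&(P[...,2]<.165)&(hsv[...,2]>90)
p=P[m]; print(len(p),p.min(0).round(4),p.max(0).round(4))
print(np.histogram(p[:,2],bins=np.arange(.13,.166,.002)))
t=p[p[:,2]>.153]; 
# left rim edges: fit circle to hull boundary of visible top points, fixed r
hull=cv2.convexHull((t[:,:2]*1000).astype(np.float32))[:,0]
print(hull.round(1).tolist())
```

```text
t 5.0 tcp mm [639.9 -82.7 141.2] x [-0.     0.001 -1.   ] jaw yaw -12.35 F [-0.01  0.14 -0.22] op 0.694 q [-0.05  0.55  0.15  1.63 -0.1   0.97  1.48]
402 [ 0.6072 -0.1187  0.1391] [ 0.6657 -0.0478  0.1642]
(array([  0,   0,   0,   0,   1,   5,  10,  12,  15,  17,  15,  36, 210,
        71,   3,   6,   0]), array([0.13 , 0.132, 0.134, 0.136, 0.138, 0.14 , 0.142, 0.144, 0.146,
       0.148, 0.15 , 0.152, 0.154, 0.156, 0.158, 0.16 , 0.162, 0.164]))
[[665.7000122070312, -69.0], [658.5999755859375, -58.20000076293945], [635.4000244140625, -47.79999923706055], [617.5, -62.099998474121094], [615.0999755859375, -64.69999694824219], [614.4000244140625, -65.69999694824219], [609.7999877929688, -74.0], [608.5, -78.69999694824219], [607.9000244140625, -88.19999694824219], [610.7000122070312, -97.19999694824219], [619.2000122070312, -116.69999694824219], [621.0999755859375, -117.19999694824219], [624.0, -116.9000015258789]]
```

Emit:
carry_out(
  moves=[0, 0, -30, 0, 0, 0, 50, 0, 0, -45, 0, 0, 0, 50, 0, 0, -55, 0, 0, 0, 50, 0, 0, -65, 0, 0, 0, 50, 0, 0, -68, 0, 0, 0, 50, 0, 0, -68, 0, 0, 0, 50, 0, 0, -68, 0, 0, 0, 50],
)

```text
clock: 5.75
tcp_pos: [0.6405, -0.085, 0.0739]
ee_rot: [0.209, 1.57, -0.009]
ft_force: [-0.0, -0.4, 0.4]
opening: 0.689
```

Run:
```python
from h import *
st()
s=snap('scene'); cv2.imwrite('pics/s6.png',cv2.resize(s['frame'][150:260,300:420],None,fx=5,fy=5,interpolation=cv2.INTER_CUBIC))
```

```text
t 5.8 tcp mm [640.5 -85.   73.9] x [ 0.001 -0.    -1.   ] jaw yaw -12.51 F [-0.02 -0.42  0.41] op 0.689 q [-0.04  0.62  0.14  1.69 -0.11  0.84  1.49]
```

View pics/s6.png

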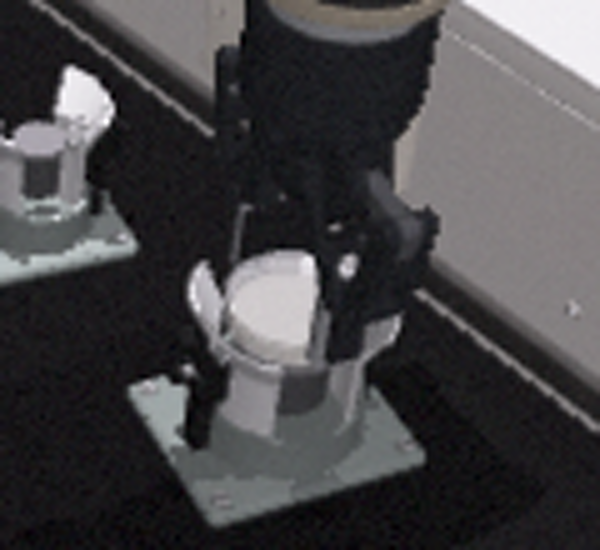

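Emit:
carry_out(
  moves=[0, 0, -5, 0, 0, 0, 50, 0, 0, -10, 0, 0, 0, 50, 0, 0, -15, 0, 0, 0, 50, 0, 0, -20, 0, 0, 0, 50, 0, 0, -20, 0, 0, 0, 50],
  force=60,
)

```text
clock: 6.3
tcp_pos: [0.6407, -0.085, 0.0532]
ee_rot: [0.106, 1.57, -0.112]
ft_force: [1.3, -0.5, 3.1]
opening: 0.682
```

Run:
```python
from h import *
st()
```

```text
t 6.3 tcp mm [640.7 -85.   53.2] x [ 0.001 -0.    -1.   ] jaw yaw -12.50 F [ 1.33 -0.5   3.14] op 0.682 q [-0.04  0.65  0.13  1.7  -0.11  0.8   1.5 ]
```

Emit:
carry_out(
  moves=[0, 0, -4, 0, 0, 0, 50, 0, 0, -8, 0, 0, 0, 50, 0, 0, -12, 0, 0, 0, 50, 0, 0, -15, 0, 0, 0, 50, 0, 0, -15, 0, 0, 0, 50, 0, 0, -15, 0, 0, 0, 50],
)

```text
clock: 6.9
tcp_pos: [0.6407, -0.085, 0.0388]
ee_rot: [0.119, 1.57, -0.1]
ft_force: [1.4, -0.6, 5.1]
opening: 0.681
```

```bash
cat > dz.py <<'E'
from h import *
import sys
st()
c=(.639,-.0855) if sys.argv[1]=='w' else (.6365,.0893)
s=snap('scene');P=cloud(s); f=s['frame']; hsv=cv2.cvtColor(f,cv2.COLOR_BGR2HSV)
d=np.hypot(P[...,0]-c[0],P[...,1]-c[1])
r=.022 if sys.argv[1]=='w' else .014
m=(d<r)&(P[...,2]>.02)&(P[...,2]<.1)&(hsv[...,2]>int(sys.argv[3]) if len(sys.argv)>3 else (d<r)&(P[...,2]>.02)&(P[...,2]<.1))
p=P[m]; h=np.histogram(p[:,2],bins=np.arange(.03,.1,.002)); print([(round(b,3),int(a)) for a,b in zip(*h) if a])
u0,v0=(300,150) if sys.argv[1]=='w' else (240,110)
cv2.imwrite(f'pics/{sys.argv[2]}.png',cv2.resize(f[v0:v0+110,u0:u0+120],None,fx=5,fy=5,interpolation=cv2.INTER_CUBIC))
E
python3 dz.py w s7
```

```text
t 6.9 tcp mm [640.7 -85.   38.8] x [ 0.001 -0.    -1.   ] jaw yaw -12.51 F [ 1.4  -0.59  5.08] op 0.681 q [-0.04  0.67  0.13  1.71 -0.11  0.77  1.5 ]
[(np.float64(0.048), 1), (np.float64(0.05), 36), (np.float64(0.052), 71), (np.float64(0.054), 19)]
```

View pics/s7.png

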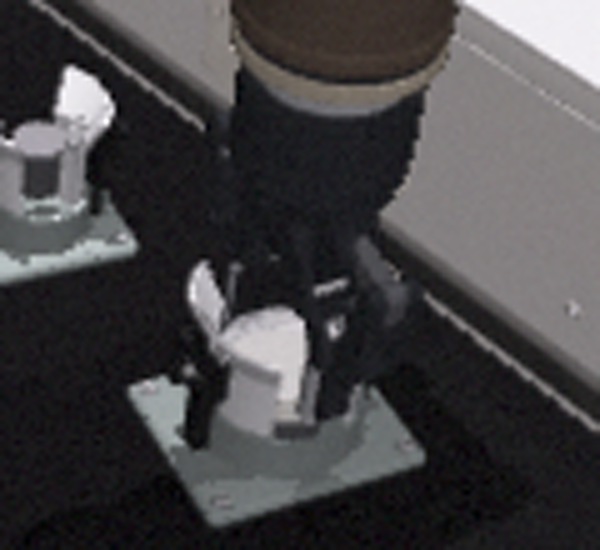

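Emit:
carry_out(
  moves=[0, 0, 0, 0, 0, 0, 72, 0, 0, 0, 0, 0, 0, 72, 0, 0, 0, 0, 0, 0, 72, 0, 0, 15, 0, 0, 0, 72, 0, 0, 50, 0, 0, 0, 72, 0, 0, 95, 0, 0, 0, 72, 0, 0, 100, 0, 0, 0, 72],
)

```text
clock: 7.65
tcp_pos: [0.6433, -0.0855, 0.1451]
ee_rot: [0.152, 1.562, -0.067]
ft_force: [-0.4, -0.2, -0.0]
opening: 0.843
```

```bash
python3 dz.py w s8
```

```text
t 7.7 tcp mm [643.3 -85.5 145.1] x [ 0.009 -0.001 -1.   ] jaw yaw -12.53 F [-0.45 -0.21 -0.  ] op 0.843 q [-0.05  0.54  0.15  1.63 -0.1   0.97  1.48]
[(np.float64(0.03), 1), (np.float64(0.052), 8), (np.float64(0.054), 77), (np.float64(0.056), 95), (np.float64(0.058), 11)]
```

View pics/s8.png

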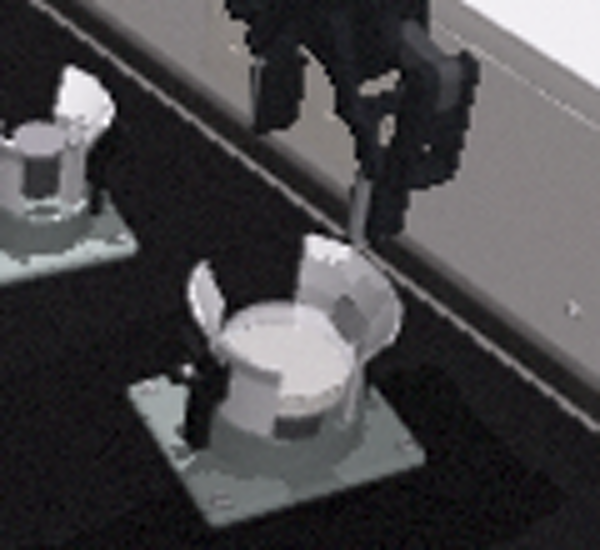

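Emit:
carry_out(
  moves=[-40, 7, 0, 0, 0, 0, 80, -85, 14, 0, 0, 0, 0, 80, -130, 21, 0, 0, 0, 0, 80, -165, 27, -20, 0, 0, 0, 80, -177.3, 28.3, -50, 0, 0, 0, 80, -177.3, 28.3, -90, 0, 0, 0, 80, -177.3, 28.3, -120, 0, 0, 0, 80, -177.3, 28.3, -136, 0, 0, 0, 80, -177.3, 28.3, -136, 0, 0, 0, 80, -177.3, 28.3, -136, 0, 0, 0, 80],
  force=40,
)

```text
clock: 8.7
tcp_pos: [0.4625, -0.0567, 0.0024]
ee_rot: [-2.92, 1.57, -3.138]
ft_force: [0.2, 0.5, 0.4]
opening: 0.934
```

Run:
```python
from h import *
st()
s=snap('scene'); cv2.imwrite('pics/s9.png',cv2.resize(s['frame'][200:310,230:350],None,fx=5,fy=5,interpolation=cv2.INTER_CUBIC))
```

```text
t 8.7 tcp mm [462.5 -56.7   2.4] x [-0.001 -0.    -1.   ] jaw yaw -12.52 F [0.19 0.46 0.35] op 0.934 q [-0.06  0.53  0.09  2.18 -0.11  0.44  1.47]
```

View pics/s9.png

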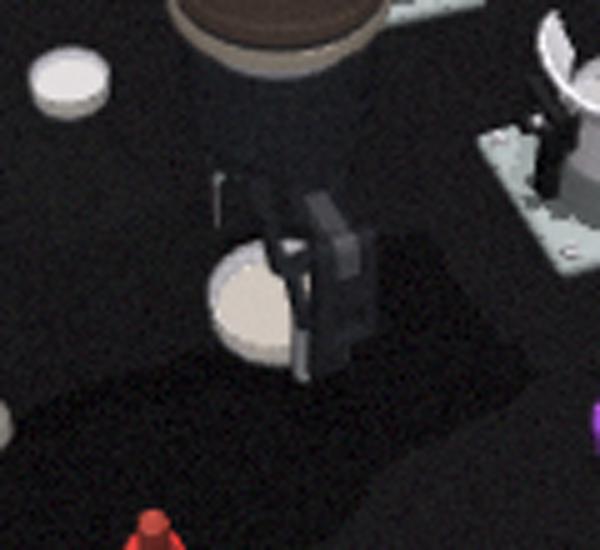

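Straddling the dish. I'll close and lift.

Emit:
carry_out(
  moves=[0, 0, 0, 0, 0, 0, 50, 0, 0, 0, 0, 0, 0, 50, 0, 0, 0, 0, 0, 0, 50, 0, 0, 0, 0, 0, 0, 50, 0, 0, 0, 0, 0, 0, 50, 0, 0, 30, 0, 0, 0, 50, 0, 0, 75, 0, 0, 0, 50, 0, 0, 120, 0, 0, 0, 50, 0, 0, 140, 0, 0, 0, 50, 0, 0, 140, 0, 0, 0, 50],
  force=40,
)

```text
clock: 9.75
tcp_pos: [0.465, -0.0566, 0.1461]
ee_rot: [0.268, 1.563, 0.05]
ft_force: [0.2, -0.5, 0.1]
opening: 0.69
```

Run:
```python
from h import *
st()
s=snap('scene'); cv2.imwrite('pics/s10.png',cv2.resize(s['frame'][150:310,230:390],None,fx=3.7,fy=3.7,interpolation=cv2.INTER_CUBIC))
```

```text
t 9.8 tcp mm [465.  -56.6 146.1] x [ 0.007  0.    -1.   ] jaw yaw -12.51 F [ 0.16 -0.54  0.11] op 0.69 q [-0.12  0.28  0.15  2.07 -0.06  0.8   1.42]
```

View pics/s10.png

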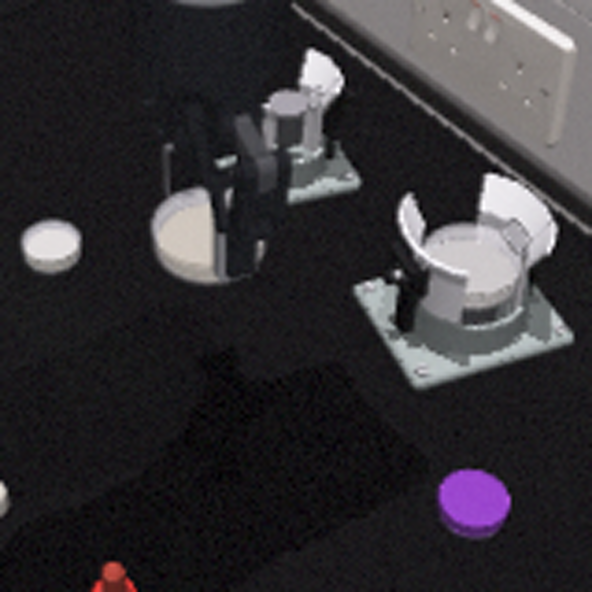

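Emit:
carry_out(
  moves=[45, -7, 0, 0, 0, 0, 50, 90, -14, 0, 0, 0, 0, 50, 135, -21, 0, 0, 0, 0, 50, 165, -26, 0, 0, 0, 0, 50, 177.3, -28.3, 0, 0, 0, 0, 50, 177.3, -28.3, 0, 0, 0, 0, 50, 177.3, -28.3, 0, 0, 0, 0, 50, 177.3, -28.3, -25, 0, 0, 0, 50, 177.3, -28.3, -45, 0, 0, 0, 50, 177.3, -28.3, -60, 0, 0, 0, 50, 177.3, -28.3, -68, 0, 0, 0, 50, 177.3, -28.3, -68, 0, 0, 0, 50],
)

```text
clock: 11.0
tcp_pos: [0.639, -0.0847, 0.0734]
ee_rot: [-3.034, 1.569, 3.031]
ft_force: [-0.0, 0.4, -0.1]
opening: 0.688
```

```bash
python3 dz.py w s11
```

```text
t 11.0 tcp mm [639.  -84.7  73.4] x [-0.002  0.    -1.   ] jaw yaw -12.51 F [-0.02  0.4  -0.06] op 0.688 q [-0.05  0.62  0.15  1.69 -0.12  0.84  1.5 ]
[(np.float64(0.03), 1), (np.float64(0.054), 12), (np.float64(0.056), 4), (np.float64(0.08), 1), (np.float64(0.082), 17), (np.float64(0.084), 83), (np.float64(0.086), 56), (np.float64(0.088), 2)]
```

View pics/s11.png

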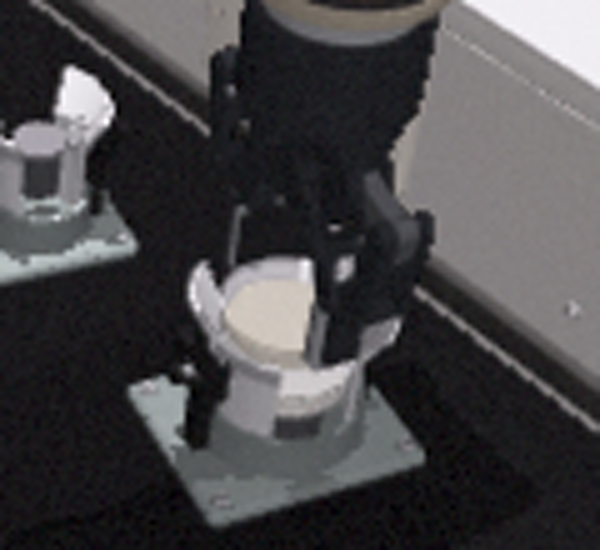

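Emit:
carry_out(
  moves=[0, 0, -5, 0, 0, 0, 50, 0, 0, -10, 0, 0, 0, 50, 0, 0, -15, 0, 0, 0, 50, 0, 0, -20, 0, 0, 0, 50, 0, 0, -24, 0, 0, 0, 50, 0, 0, -28, 0, 0, 0, 50, 0, 0, -32, 0, 0, 0, 50, 0, 0, -35, 0, 0, 0, 50, 0, 0, -35, 0, 0, 0, 50, 0, 0, -35, 0, 0, 0, 50],
  force=60,
)

```text
clock: 12.05
tcp_pos: [0.6418, -0.0852, 0.041]
ee_rot: [0.148, 1.567, -0.071]
ft_force: [-0.1, 0.5, 12.1]
opening: 0.681
```

```bash
python3 dz.py w s12
```

```text
t 12.1 tcp mm [641.8 -85.2  41. ] x [ 0.004 -0.    -1.   ] jaw yaw -12.52 F [-0.05  0.45 12.09] op 0.681 q [-0.04  0.67  0.14  1.71 -0.12  0.77  1.51]
[(np.float64(0.048), 1), (np.float64(0.05), 24), (np.float64(0.052), 74), (np.float64(0.054), 31)]
```

View pics/s12.png

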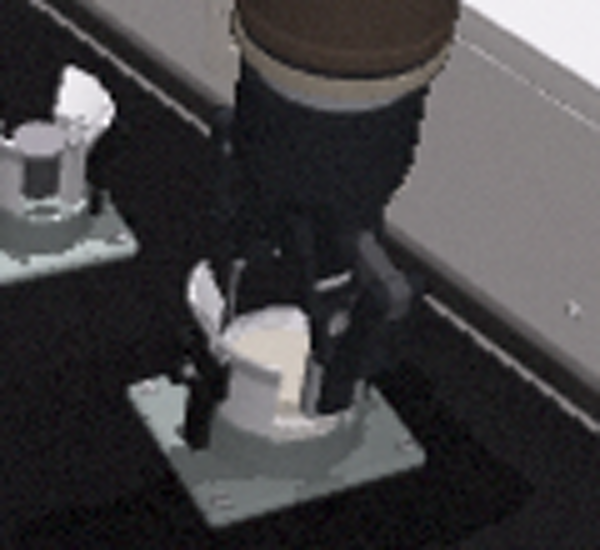

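Emit:
carry_out(
  moves=[0, 0, -1, 0, 0, 0, 50, 0, 0, -1, 0, 0, 0, 50, 0, 0, -1, 0, 0, 0, 50, 0, 0, -1, 0, 0, 0, 50],
)

```text
clock: 12.5
tcp_pos: [0.6419, -0.0852, 0.0409]
ee_rot: [0.183, 1.566, -0.036]
ft_force: [-3.6, 0.1, 19.3]
opening: 0.679
```

```bash
python3 dz.py w s13
```

```text
t 12.5 tcp mm [641.9 -85.2  40.9] x [ 0.004 -0.    -1.   ] jaw yaw -12.52 F [-3.56  0.08 19.33] op 0.679 q [-0.04  0.67  0.14  1.71 -0.12  0.77  1.51]
[(np.float64(0.048), 1), (np.float64(0.05), 26), (np.float64(0.052), 84), (np.float64(0.054), 24)]
```

Bottomed on the plate stop, with the top at about 53 mm. Releasing.

Emit:
carry_out(
  moves=[0, 0, 1, 0, 0, 0, 72, 0, 0, 1, 0, 0, 0, 72, 0, 0, 1, 0, 0, 0, 72, 0, 0, 15, 0, 0, 0, 72, 0, 0, 50, 0, 0, 0, 72, 0, 0, 95, 0, 0, 0, 72, 0, 0, 100, 0, 0, 0, 72],
)

```text
clock: 13.25
tcp_pos: [0.6433, -0.0855, 0.1448]
ee_rot: [0.15, 1.562, -0.069]
ft_force: [0.3, 0.5, 0.5]
opening: 0.841
```

```bash
python3 dz.py w s14
```

```text
t 13.2 tcp mm [643.3 -85.5 144.8] x [ 0.009 -0.001 -1.   ] jaw yaw -12.52 F [0.27 0.5  0.51] op 0.841 q [-0.06  0.54  0.16  1.63 -0.1   0.97  1.49]
[(np.float64(0.052), 3), (np.float64(0.054), 81), (np.float64(0.056), 95), (np.float64(0.058), 9)]
```

View pics/s14.png

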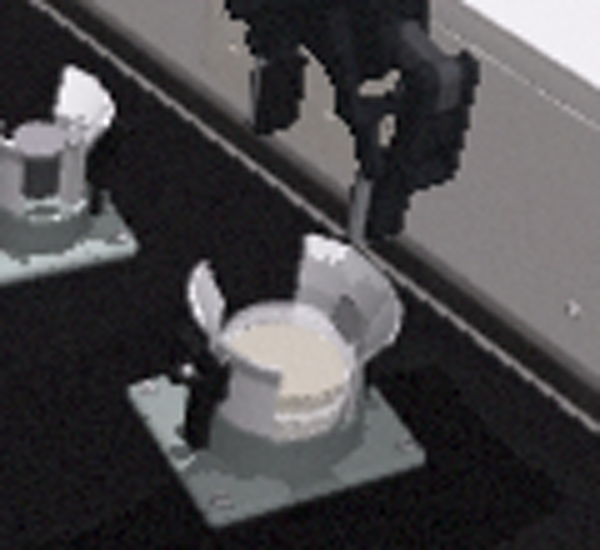

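Emit:
carry_out(
  moves=[-30, -28, 0, 0, 0, -1, 60, -60, -56, 0, 0, 0, -2, 60, -90, -84, 0, 0, 0, -2, 60, -120, -112, 0, 0, 0, -2, 60, -150, -140, 0, 0, 0, -2, 60, -173, -161.5, -20, 0, 0, -2, 60, -173, -161.5, -60, 0, 0, -2, 60, -173, -161.5, -100, 0, 0, -2, 60, -173, -161.5, -125, 0, 0, -2, 60, -173, -161.5, -135.5, 0, 0, -2, 60, -173, -161.5, -135.5, 0, 0, -2, 60, -173, -161.5, -135.5, 0, 0, -2, 60],
  force=40,
)

```text
clock: 14.5
tcp_pos: [0.4675, -0.2466, 0.0036]
ee_rot: [-0.119, 1.57, -0.372]
ft_force: [0.3, 0.3, 0.1]
opening: 0.705
```

Run:
```python
from h import *
st()
s=snap('scene'); cv2.imwrite('pics/s15.png',cv2.resize(s['frame'][260:380,290:420],None,fx=5,fy=5,interpolation=cv2.INTER_CUBIC))
```

```text
t 14.5 tcp mm [ 467.5 -246.6    3.6] x [ 0.001 -0.    -1.   ] jaw yaw -14.50 F [0.29 0.27 0.14] op 0.705 q [ 0.28  0.59  0.14  2.03 -0.16  0.53  1.85]
```

View pics/s15.png

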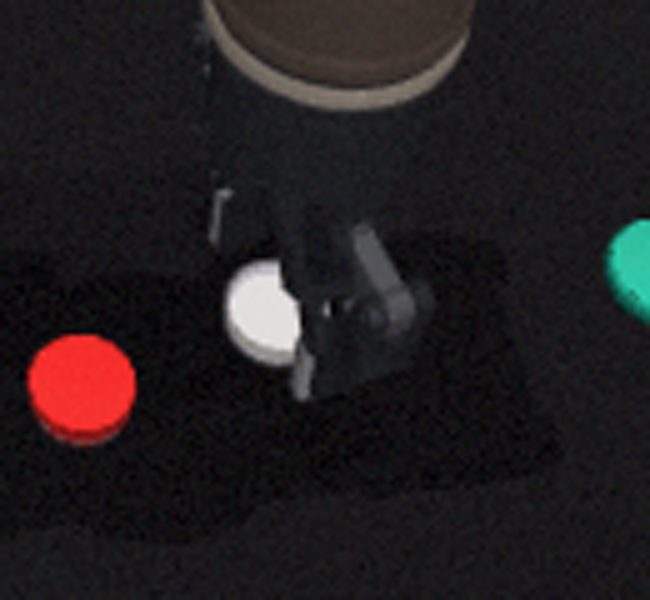

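Emit:
carry_out(
  moves=[0, 0, 0, 0, 0, 0, 30, 0, 0, 0, 0, 0, 0, 30, 0, 0, 0, 0, 0, 0, 30, 0, 0, 0, 0, 0, 0, 30, 0, 0, 0, 0, 0, 0, 30, 0, 0, 30, 0, 0, 0, 30, 0, 0, 75, 0, 0, 0, 30, 0, 0, 120, 0, 0, 0, 30, 0, 0, 140, 0, 0, 0, 30, 0, 0, 140, 0, 0, 0, 30, 0, 0, 140, 0, 0, 0, 30],
  force=40,
)

```text
clock: 15.65
tcp_pos: [0.4672, -0.2463, 0.1434]
ee_rot: [0.057, 1.569, -0.196]
ft_force: [-0.6, 0.8, -0.8]
opening: 0.445
```

Run:
```python
from h import *
st()
s=snap('scene'); cv2.imwrite('pics/s16.png',cv2.resize(s['frame'][220:360,270:430],None,fx=4,fy=4,interpolation=cv2.INTER_CUBIC))
```

```text
t 15.7 tcp mm [ 467.2 -246.3  143.4] x [ 0.002 -0.    -1.   ] jaw yaw -14.50 F [-0.64  0.8  -0.78] op 0.445 q [ 0.23  0.37  0.2   1.93 -0.1   0.85  1.8 ]
```

View pics/s16.png

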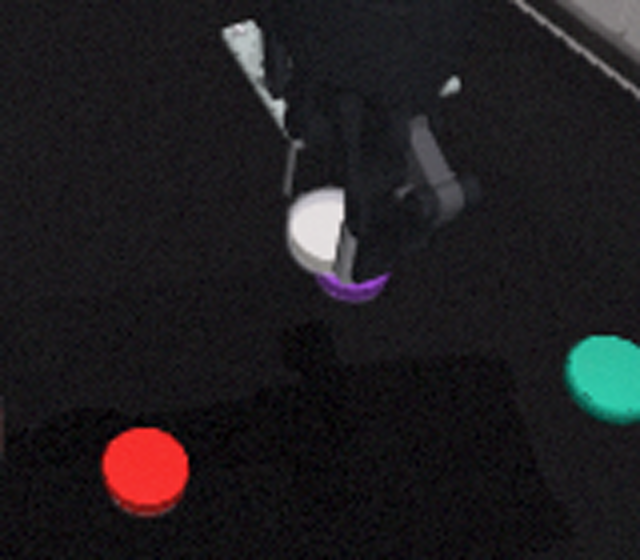

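Emit:
carry_out(
  moves=[20, 40, 0, 0, 0, 0, 30, 40, 80, 0, 0, 0, 0, 30, 61, 120, 0, 0, 0, 0, 30, 81, 160, 0, 0, 0, 0, 30, 101, 200, 0, 0, 0, 0, 30, 121, 240, 0, 0, 0, 0, 30, 141, 280, 0, 0, 0, 0, 30, 160, 318, 0, 0, 0, 0, 30, 169.7, 336.5, 0, 0, 0, 0, 30, 169.7, 336.5, 0, 0, 0, 0, 30, 169.7, 336.5, 0, 0, 0, 0, 30, 169.7, 336.5, 0, 0, 0, 0, 30],
)

```text
clock: 16.9
tcp_pos: [0.6359, 0.0882, 0.1418]
ee_rot: [-2.289, 1.569, -2.544]
ft_force: [-0.1, -0.4, -0.9]
opening: 0.442
```

```bash
python3 dz.py n s17
```

```text
t 16.9 tcp mm [635.9  88.2 141.8] x [-0.002 -0.001 -1.   ] jaw yaw -14.61 F [-0.12 -0.43 -0.86] op 0.442 q [-0.32  0.54  0.15  1.64 -0.09  0.97  1.17]
[(np.float64(0.03), 1), (np.float64(0.032), 4), (np.float64(0.034), 3), (np.float64(0.036), 4), (np.float64(0.038), 1), (np.float64(0.04), 5), (np.float64(0.042), 5), (np.float64(0.044), 4), (np.float64(0.046), 5), (np.float64(0.048), 6), (np.float64(0.05), 3), (np.float64(0.052), 6), (np.float64(0.054), 4), (np.float64(0.056), 4), (np.float64(0.06), 6), (np.float64(0.062), 21), (np.float64(0.064), 30), (np.float64(0.066), 1)]
```

View pics/s17.png

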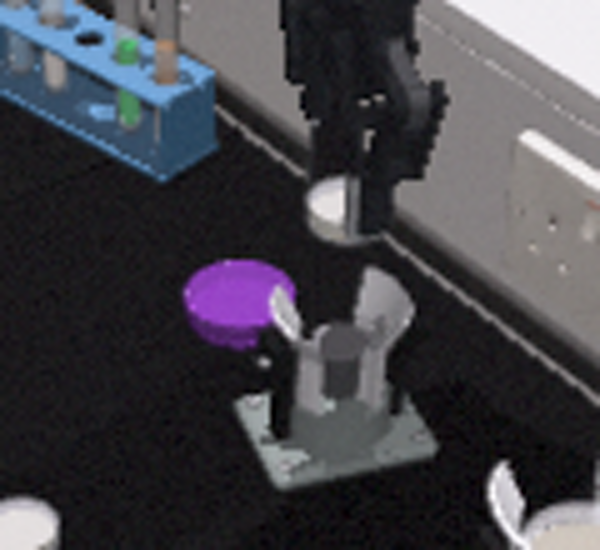

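Emit:
carry_out(
  moves=[0, 0, -25, 0, 0, 0, 30, 0, 0, -45, 0, 0, 0, 30, 0, 0, -55, 0, 0, 0, 30, 0, 0, -62, 0, 0, 0, 30, 0, 0, -68, 0, 0, 0, 30, 0, 0, -72, 0, 0, 0, 30, 0, 0, -72, 0, 0, 0, 30, 0, 0, -72, 0, 0, 0, 30],
)

```text
clock: 17.75
tcp_pos: [0.637, 0.0901, 0.0713]
ee_rot: [0.463, 1.57, 0.209]
ft_force: [-0.5, -0.0, 0.3]
opening: 0.442
```

```bash
python3 dz.py n s18
```

```text
t 17.8 tcp mm [637.   90.1  71.3] x [ 0.001  0.    -1.   ] jaw yaw -14.50 F [-0.52 -0.01  0.26] op 0.442 q [-0.31  0.62  0.13  1.7  -0.1   0.83  1.18]
[(np.float64(0.032), 1), (np.float64(0.034), 5), (np.float64(0.036), 6), (np.float64(0.038), 2), (np.float64(0.04), 5), (np.float64(0.042), 4), (np.float64(0.044), 2), (np.float64(0.046), 8), (np.float64(0.048), 3), (np.float64(0.05), 4), (np.float64(0.052), 4), (np.float64(0.054), 3), (np.float64(0.056), 4), (np.float64(0.058), 3), (np.float64(0.06), 1), (np.float64(0.076), 1), (np.float64(0.078), 16), (np.float64(0.08), 8), (np.float64(0.082), 1)]
```

View pics/s18.png

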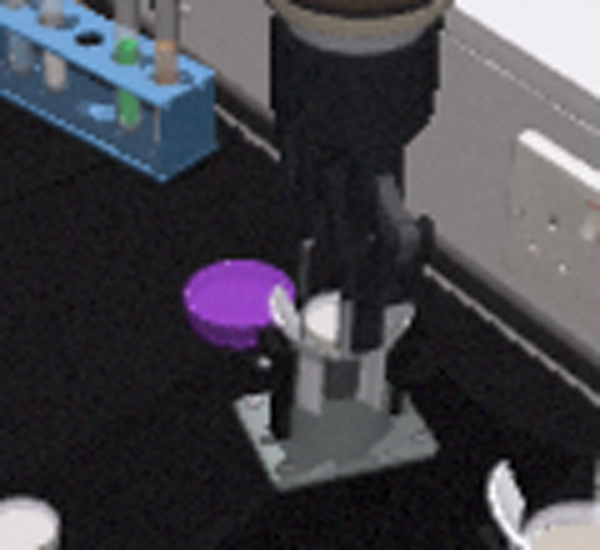

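Emit:
carry_out(
  moves=[0, 0, -4, 0, 0, 0, 30, 0, 0, -8, 0, 0, 0, 30, 0, 0, -12, 0, 0, 0, 30, 0, 0, -16, 0, 0, 0, 30, 0, 0, -20, 0, 0, 0, 30, 0, 0, -24, 0, 0, 0, 30, 0, 0, -27.5, 0, 0, 0, 30, 0, 0, -27.5, 0, 0, 0, 30, 0, 0, -27.5, 0, 0, 0, 30],
  force=60,
)

```text
clock: 18.7
tcp_pos: [0.6375, 0.0903, 0.0436]
ee_rot: [0.471, 1.569, 0.218]
ft_force: [2.4, 0.3, 5.0]
opening: 0.432
```

```bash
python3 dz.py n s19 150
```

```text
t 18.7 tcp mm [637.5  90.3  43.6] x [ 0.001  0.    -1.   ] jaw yaw -14.50 F [2.44 0.3  5.04] op 0.432 q [-0.31  0.66  0.12  1.71 -0.11  0.78  1.19]
[(np.float64(0.048), 1), (np.float64(0.05), 8), (np.float64(0.052), 6)]
```

View pics/s19.png

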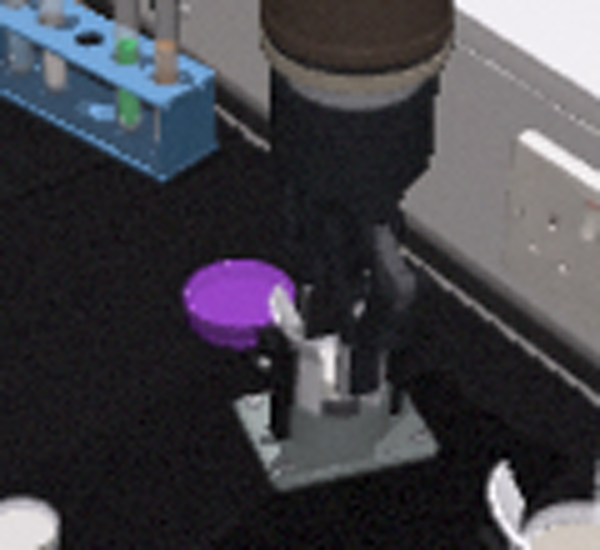

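Emit:
carry_out(
  moves=[0, 0, 0, 0, 0, 0, 52, 0, 0, 0, 0, 0, 0, 52, 0, 0, 0, 0, 0, 0, 52, 0, 0, 15, 0, 0, 0, 52, 0, 0, 50, 0, 0, 0, 52, 0, 0, 92, 0, 0, 0, 52, 0, 0, 97, 0, 0, 0, 60],
)

```text
clock: 19.45
tcp_pos: [0.6398, 0.0904, 0.1467]
ee_rot: [0.464, 1.562, 0.21]
ft_force: [1.4, -0.4, -0.6]
opening: 0.699
```

```bash
python3 dz.py n s20 150
```

```text
t 19.4 tcp mm [639.8  90.4 146.7] x [ 0.009  0.002 -1.   ] jaw yaw -14.52 F [ 1.36 -0.36 -0.56] op 0.699 q [-0.32  0.54  0.15  1.63 -0.09  0.97  1.17]
[(np.float64(0.052), 1), (np.float64(0.054), 32), (np.float64(0.056), 25), (np.float64(0.058), 1)]
```

View pics/s20.png

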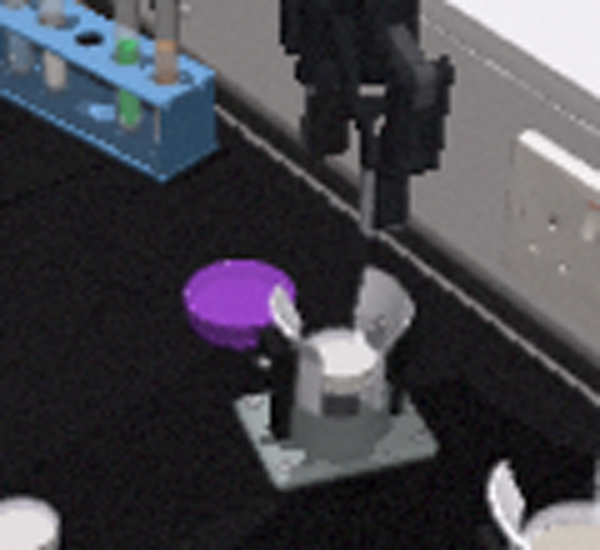

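Latched. Now the last small dish.

Emit:
carry_out(
  moves=[-40, 6, 0, 0, 0, 0, 60, -85, 12, 0, 0, 0, 0, 60, -130, 19, 0, 0, 0, 0, 60, -165, 24, -10, 0, 0, 0, 60, -175.6, 25.7, -45, 0, 0, 0, 60, -175.6, 25.7, -85, 0, 0, 0, 60, -175.6, 25.7, -120, 0, 0, 0, 60, -175.6, 25.7, -137, 0, 0, 0, 60, -175.6, 25.7, -137, 0, 0, 0, 60, -175.6, 25.7, -137, 0, 0, 0, 60],
  force=40,
)

```text
clock: 20.5
tcp_pos: [0.4608, 0.1156, 0.0034]
ee_rot: [-2.542, 1.57, -2.795]
ft_force: [-0.3, 0.4, 0.3]
opening: 0.702
```

Run:
```python
from h import *
st()
s=snap('scene'); cv2.imwrite('pics/s21.png',cv2.resize(s['frame'][160:270,180:310],None,fx=5,fy=5,interpolation=cv2.INTER_CUBIC))
```

```text
t 20.5 tcp mm [460.8 115.6   3.4] x [-0.001 -0.    -1.   ] jaw yaw -14.51 F [-0.29  0.4   0.28] op 0.702 q [-0.42  0.53  0.08  2.16 -0.1   0.46  1.05]
```

View pics/s21.png

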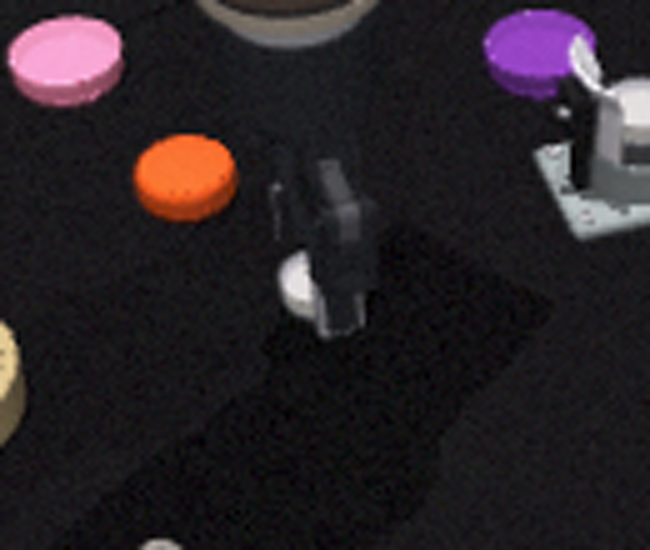

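Emit:
carry_out(
  moves=[0, 0, 0, 0, 0, 0, 30, 0, 0, 0, 0, 0, 0, 30, 0, 0, 0, 0, 0, 0, 30, 0, 0, 0, 0, 0, 0, 30, 0, 0, 0, 0, 0, 0, 30, 0, 0, 30, 0, 0, 0, 30, 0, 0, 75, 0, 0, 0, 30, 0, 0, 120, 0, 0, 0, 30, 0, 0, 140, 0, 0, 0, 30, 0, 0, 140, 0, 0, 0, 30, 0, 0, 140, 0, 0, 0, 30],
  force=40,
)

```text
clock: 21.65
tcp_pos: [0.4613, 0.116, 0.1439]
ee_rot: [0.757, 1.569, 0.504]
ft_force: [-1.0, -0.1, -0.6]
opening: 0.441
```

Run:
```python
from h import *
st()
s=snap('scene'); cv2.imwrite('pics/s22.png',cv2.resize(s['frame'][110:270,180:340],None,fx=3.7,fy=3.7,interpolation=cv2.INTER_CUBIC))
```

```text
t 21.6 tcp mm [461.3 116.  143.9] x [ 0.002  0.001 -1.   ] jaw yaw -14.50 F [-0.96 -0.05 -0.57] op 0.441 q [-0.47  0.29  0.13  2.05 -0.05  0.8   1.02]
```

View pics/s22.png

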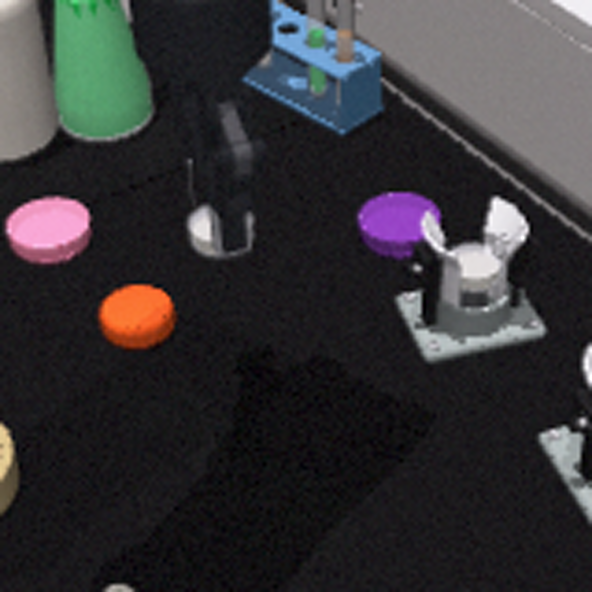

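Held. Commanded z is 143, so I go back over the narrow column and down to TCP z = 70.

Emit:
carry_out(
  moves=[45, -6, 0, 0, 0, 0, 30, 90, -13, 0, 0, 0, 0, 30, 135, -20, 0, 0, 0, 0, 30, 165, -24, 0, 0, 0, 0, 30, 175.6, -25.7, 0, 0, 0, 0, 30, 175.6, -25.7, 0, 0, 0, 0, 30, 175.6, -25.7, 0, 0, 0, 0, 30, 175.6, -25.7, -30, 0, 0, 0, 30, 175.6, -25.7, -50, 0, 0, 0, 30, 175.6, -25.7, -63, 0, 0, 0, 30, 175.6, -25.7, -72.5, 0, 0, 0, 30, 175.6, -25.7, -72.5, 0, 0, 0, 30],
)

```text
clock: 22.9
tcp_pos: [0.6361, 0.0903, 0.0702]
ee_rot: [-2.793, 1.57, -3.045]
ft_force: [0.5, 0.5, 0.1]
opening: 0.441
```

```bash
python3 dz.py n s23 150
```

```text
t 22.9 tcp mm [636.1  90.3  70.2] x [-0.001 -0.    -1.   ] jaw yaw -14.49 F [0.46 0.53 0.15] op 0.441 q [-0.32  0.62  0.14  1.7  -0.11  0.83  1.19]
[(np.float64(0.052), 1), (np.float64(0.054), 5), (np.float64(0.056), 7), (np.float64(0.058), 1), (np.float64(0.076), 8), (np.float64(0.078), 11), (np.float64(0.08), 3)]
```

View pics/s23.png

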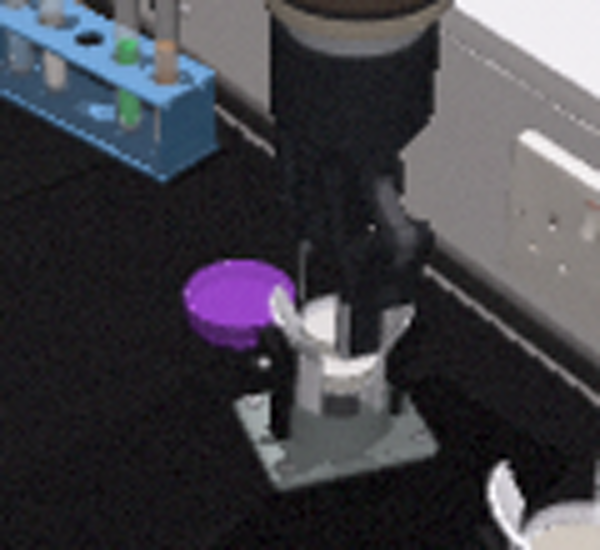

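Emit:
carry_out(
  moves=[0, 0, -4, 0, 0, 0, 30, 0, 0, -8, 0, 0, 0, 30, 0, 0, -12, 0, 0, 0, 30, 0, 0, -16, 0, 0, 0, 30, 0, 0, -20, 0, 0, 0, 30, 0, 0, -24, 0, 0, 0, 30, 0, 0, -27.5, 0, 0, 0, 30, 0, 0, -28, 0, 0, 0, 30, 0, 0, -28, 0, 0, 0, 30, 0, 0, -28, 0, 0, 0, 30],
  force=60,
)

```text
clock: 23.95
tcp_pos: [0.6385, 0.0902, 0.0449]
ee_rot: [0.436, 1.567, 0.182]
ft_force: [-1.8, -1.6, 14.1]
opening: 0.429
```

```bash
python3 dz.py n s24 150
```

```text
t 23.9 tcp mm [638.5  90.2  44.9] x [ 0.004  0.001 -1.   ] jaw yaw -14.52 F [-1.76 -1.57 14.09] op 0.429 q [-0.31  0.66  0.14  1.71 -0.12  0.78  1.2 ]
[(np.float64(0.05), 2), (np.float64(0.052), 12), (np.float64(0.054), 5)]
```

View pics/s24.png

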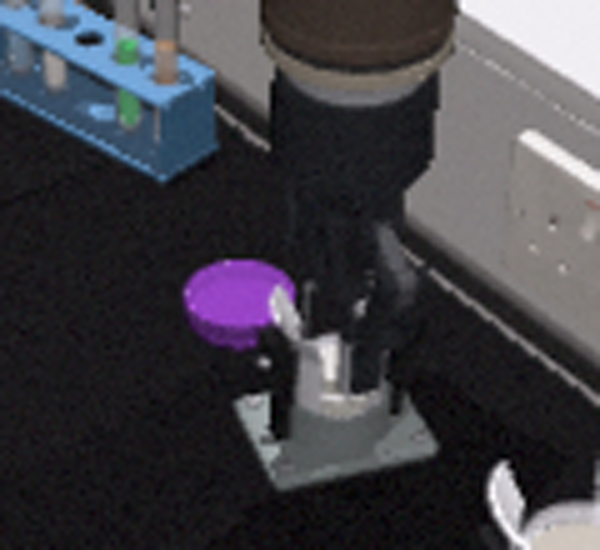

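Emit:
carry_out(
  moves=[0, 0, -0.5, 0, 0, 0, 30, 0, 0, -0.5, 0, 0, 0, 30, 0, 0, 0, 0, 0, 0, 52, 0, 0, 0, 0, 0, 0, 52, 0, 0, 0, 0, 0, 0, 52, 0, 0, 15, 0, 0, 0, 52, 0, 0, 50, 0, 0, 0, 52, 0, 0, 92, 0, 0, 0, 52, 0, 0, 110, 0, 0, 0, 60],
)

```text
clock: 24.9
tcp_pos: [0.6386, 0.0902, 0.1577]
ee_rot: [0.458, 1.565, 0.205]
ft_force: [0.6, 1.1, -0.0]
opening: 0.701
```

```bash
python3 dz.py n s25 150
```

```text
t 24.9 tcp mm [638.6  90.2 157.7] x [ 0.005  0.001 -1.   ] jaw yaw -14.52 F [ 0.64  1.07 -0.01] op 0.701 q [-0.33  0.53  0.16  1.62 -0.1   0.99  1.18]
[(np.float64(0.052), 3), (np.float64(0.054), 26), (np.float64(0.056), 23), (np.float64(0.058), 4)]
```

View pics/s25.png

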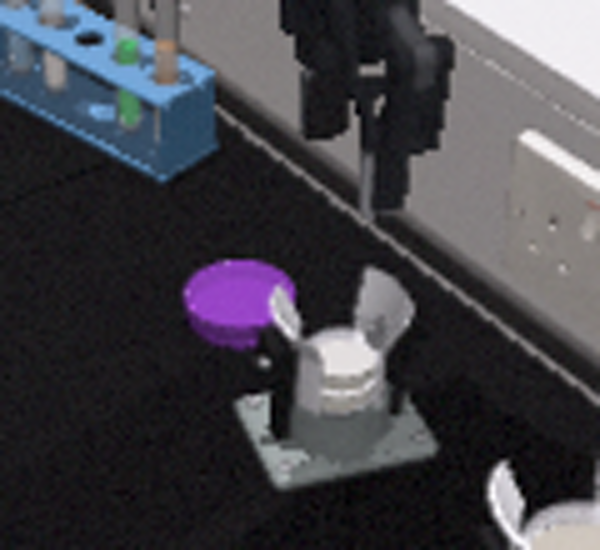

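Both are in. I back the arm away and check both columns (level, height) and the caps.

Emit:
carry_out(
  moves=[-45, 20, 20, 0, 0, 0, 60, -90, 40, 40, 0, 0, 0, 60, -135, 60, 60, 0, 0, 0, 60, -180, 90, 60, 0, 0, 0, 60, -200, 130, 60, 0, 0, 0, 60, -220, 170, 60, 0, 0, 0, 60, -235, 210, 60, 0, 0, 0, 60, -235, 210, 60, 0, 0, 0, 60, -235, 210, 60, 0, 0, 0, 60],
)

```text
clock: 25.85
tcp_pos: [0.4012, 0.3008, 0.2132]
ee_rot: [0.493, 1.571, 0.242]
ft_force: [-0.5, -0.9, 0.3]
opening: 0.706
```

Run:
```python
from h import *
st()
for n in('top','scene'):
    s=snap(n); P=cloud(s); z0=np.load(n+'0.npz')
    for nm,c,r in(('wide',(.639,-.085),.022),('narrow',(.637,.09),.014)):
        d=np.hypot(P[...,0]-c[0],P[...,1]-c[1]); p=P[(d<r)&(P[...,2]>.045)&(P[...,2]<.07)]
        A=np.c_[p[:,0]-c[0],p[:,1]-c[1],np.ones(len(p))]; x=np.linalg.lstsq(A,p[:,2],rcond=None)[0]; print(n,nm,'tilt deg',np.degrees(x[:2]).round(1),'z',x[2].round(4),len(p))
    f=s['frame']
    cv2.imwrite(f'pics/{n}_end.png',f)
    hsv=cv2.cvtColor(f,cv2.COLOR_BGR2HSV); h0=cv2.cvtColor(z0['frame'],cv2.COLOR_BGR2HSV)
    for nm,a,b in(('teal',75,90),('orange',5,14)):
        for h in(h0,hsv):
            m=(h[...,0]>=a)&(h[...,0]<=b)&(h[...,1]>150)&(h[...,2]>90)
            k,l,stt,ce=cv2.connectedComponentsWithStats(m.astype(np.uint8)); i=1+np.argsort(stt[1:,4])[::-1][:2]; print(nm,ce[i].round(1).tolist(),stt[i,4])
```

```text
t 25.9 tcp mm [401.2 300.8 213.2] x [ 0.  0. -1.] jaw yaw -14.36 F [-0.47 -0.91  0.33] op 0.706 q [-0.79  0.25  0.05  1.9  -0.01  0.99  0.59]
top wide tilt deg [-0.5  0.4] z 0.0554 249
top narrow tilt deg [1.1 0.7] z 0.0553 103
teal [[421.5, 180.5]] [253]
teal [[421.5, 180.5]] [254]
orange [[205.9, 248.4], [413.2, 308.7]] [353  54]
orange [[206.0, 248.5], [413.7, 308.2]] [344  56]
scene wide tilt deg [-0.5 -0.1] z 0.0563 186
scene narrow tilt deg [-2.4 -0.6] z 0.0561 57
teal [[423.0, 314.0]] [392]
teal [[423.0, 314.0]] [391]
orange [[216.5, 194.9], [278.5, 382.8]] [280 159]
orange [[216.6, 195.0], [278.3, 382.9]] [278 153]
```

View pics/top_end.png

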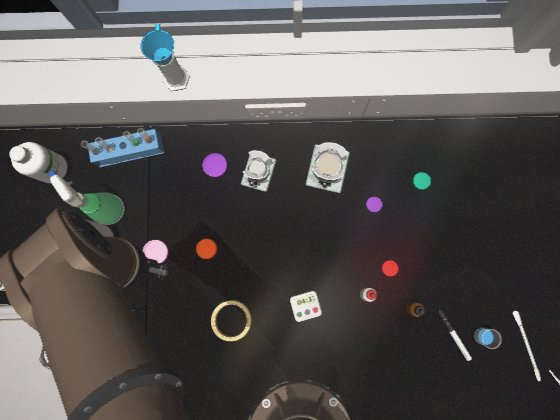

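The top view shows pale dishes in both columns, at (259,168) and (328,163). The caps and look-alikes are where they were, and both stacks are level with their tops at 56 mm. Handing in.

```bash
python3 -c "
from rig import env
print(env.finish_job())"
```

```text
the job is handed in; nothing more can be done
None
```

All four dishes are loaded: the two larger ones one on the other in the wide column, and the two small ones in the narrow column. I pressed each down with the gripper until it was in, and each stayed down when released. I handed the job in at about 26 s.

**Last checks:** With the arm clear, the top dish in each column sat at z ≈ 55–56 mm, which is the catches' underside. The wide stack was level within 0.5°. The caps had not moved in either camera (at most 0.1 px), and the look-alikes looked undisturbed.

**Disagreement:** The two cameras differed on the narrow column's tilt, +1.1° against −2.4°. That fit had few points, so I put it down to depth noise.

**Force on the second dishes:** The second dish in each column pushed back with more than the stated 12 N (about 19 N wide, 14 N narrow). I read this as the plate reaching its stop, and it is below the 40 N limit.

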